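Open a bayonet canister, pack the refill bottles and lock the lid

TASK

Open the bayonet canister (press its lid down, turn it anticlockwise as far as it goes, lift it off) and set the lid aside. Stand every refill bottle that is on the bench upright on the canister's floor, then put the lid back: lugs into the slots, press down, and twist it clockwise to the stop so that it springs up into its locked position. Leave the calculator, the marker and the tape roll where they are.

Things in the scene. Friction and masses are not known exactly. Their poses are not given: they have to be found in the camera images.
- canister: Round grey canister, fixed; outer diameter 172 mm, four feet to 109 mm from the axis. Origin on the axis, under its bottom (which lies on a 12 mm plywood board); z up. Inner well 124 mm wide, floor 6 mm above the origin. Collar's top 68 mm above the origin, its mouth 144 mm wide. Two entry slots in the collar at the canister's own +x and -x, 24 degrees (30 mm) wide, a dark rib outside below each.
- canister_slot (a point): On the canister's axis at the collar's top, axes as the canister's (x through the two entry slots). From each slot a channel runs under the collar's lip 80 degrees clockwise, seen from above, to a stop; the other way is blocked. To pass under the lip the lid must be held down, its rim at most 52 mm above the canister's origin (16 mm below this point).
- seal (a joint): Rubber ring on springs under the lid: how far it is pressed down, m (0 free, 0.013 bottom). Its top is 60 mm above the canister's origin when free and carries the lid's rim. A lid just laid into the slots rests with its rim at about 59.5 mm and cannot turn; pressing it to 51 mm takes about 6 N. At the stop the lip is relieved by 3 mm and the seal lifts the lid to 55 mm: locked until pressed again.
- canister_in (a point): Centre of the canister's inner floor; axes as the canister's. Bottles standing with their axes 35 mm from this axis, 90 degrees apart, just fit, four of them.
- canister_lock (a point): Point on the canister's axis, 55 mm above its origin: the lid's rim point comes here when locked. At the stop it has about 3 degrees of play. Its x axis is the direction of the lugs when locked, i.e. the canister's x turned 80 degrees clockwise.
- lid_rim (a point): Lid: deep grey cap 136 mm wide, 62 mm high (57 mm deep inside), 0.25 kg, loose; two lugs at its lower rim on its own +x and -x side, each 20 mm wide, 8 mm high, reaching 78 mm from the axis; black bar grip along x on top. A half turn makes no difference. Locked on the canister at the start. This point: on the axis at the lower rim (underside); z up.
- lid_grip (a point): On the lid's axis, 84 mm above its lower rim, inside the bar grip, which is 84 mm long, 18 mm thick and from 62 to 98 mm above the rim (point 22 mm above the lid's top face, 14 mm under the bar's top): where to grip it, across the bar's 18 mm. Axes as the lid's: x along the bar and to the lugs.
- deck_clear (a point): Fixed point on the bench top (z = 0): centre of a clear round of about 180 mm in diameter, a good place to set the lid aside. Solid things round it: a tape dispenser at x 0.45 to 0.55, y 0.03 to 0.21, a tin box at x 0.43 to 0.56, y -0.16 to -0.32, and a bag sealer beyond x = 0.72.
- bottle_0_mid (a point): Refill bottle, white with a black ribbed screw cap, present in some runs only. Round body 46 mm in diameter up to 58 mm, then a short shoulder; cap 28 mm in diameter from 66 to 93 mm above its base (93 mm tall in all), the place to grip it, from above. About 0.12 kg, a smooth body with a heavy bottom. This point: on its axis, half-way up (46.5 mm above its base); z is its axis, up when it stands.
- bottle_1_mid (a point): Refill bottle, white with a black ribbed screw cap, present in some runs only. Round body 46 mm in diameter up to 58 mm, then a short shoulder; cap 28 mm in diameter from 66 to 93 mm above its base (93 mm tall in all), the place to grip it, from above. About 0.12 kg, a smooth body with a heavy bottom. This point: on its axis, half-way up (46.5 mm above its base); z is its axis, up when it stands.
- bottle_2_mid (a point): Refill bottle, white with a black ribbed screw cap, present in some runs only. Round body 40 mm in diameter up to 58 mm, then a short shoulder; cap 28 mm in diameter from 66 to 93 mm above its base (93 mm tall in all), the place to grip it, from above. About 0.12 kg, a smooth body with a heavy bottom. This point: on its axis, half-way up (46.5 mm above its base); z is its axis, up when it stands.
- bottle_3_mid (a point): Refill bottle, white with a black ribbed screw cap, present in some runs only. Round body 40 mm in diameter up to 58 mm, then a short shoulder; cap 28 mm in diameter from 66 to 93 mm above its base (93 mm tall in all), the place to grip it, from above. About 0.12 kg, a smooth body with a heavy bottom. This point: on its axis, half-way up (46.5 mm above its base); z is its axis, up when it stands.
- lid: The lid as a whole; origin as point lid_rim.
- calc: Calculator 100 x 68 x 19 mm, lying on the bench; a bystander. Origin at the centre of its underside.
- marker: Marker pen 130 mm long, 20 mm thick, lying on the bench; a bystander. Origin at the centre of its underside.
- roll_a: Roll of brown tape, 74 mm in diameter, 25 mm high, lying flat; a bystander. Origin at the centre of its underside.

How it is judged:
On the way, in this order (a step that is already met when the one before it is completed fails the run):
1. the lid is off the canister, set aside upright (horizontal distance between lid_rim and canister_in above 0.15 m and angle between lid_rim's own z axis and vertical below 0.1 rad and linear speed of lid below 0.02 m/s and contact force between the fingers and lid below 0.1 N), for 0.2 s.
2. every bottle stands in the canister (horizontal distance between each of bottle_0_mid, bottle_1_mid, bottle_2_mid, bottle_3_mid and canister_in below 0.045 m and angle between each of bottle_0_mid, bottle_1_mid, bottle_2_mid, bottle_3_mid's own z axis and vertical below 0.12 rad and z of bottle_0_mid in the frame of canister_in between 0.04 and 0.055 m and z of bottle_1_mid in the frame of canister_in between 0.04 and 0.055 m and z of bottle_2_mid in the frame of canister_in between 0.04 and 0.055 m and z of bottle_3_mid in the frame of canister_in between 0.04 and 0.055 m), for 0.2 s.
At the end, for the whole second after the job is handed in: Every bottle present stands upright (within 0.12 rad) on the canister's floor, and the lid is locked: lugs within 0.14 rad of the locked direction, sprung up into the pocket (rim within -2 to +3 mm of the locked height), level within 0.06 rad, within 7 mm of the axis, and at rest (all of step 2 and angle between the x axis of lid_rim and the x axis of canister_lock, either way round below 0.14 rad and horizontal distance between lid_rim and canister_lock below 0.007 m and z of lid_rim in the frame of canister_lock between -0.002 and 0.003 m and angle between lid_rim's own z axis and vertical below 0.06 rad and linear speed of lid below 0.02 m/s); the robot touches nothing.
It fails at once if calculator, marker or tape roll moved more than 3 cm (distance of any of calc, marker, roll_a from where it was at the start of the episode above 0.03 m).
Of bottle_0, bottle_1, bottle_2, bottle_3 only 2 to 4 are there at a start; the rules pass over those that are not, and their reading is None.
At some moment in a run one of bottle_0, bottle_1, bottle_2, bottle_3, lid may be knocked a few centimetres aside while the robot is not near it.
It also fails if it takes over 210 s, if anything falls off the work surface, if the arm or the gripper's body presses on something with over 40 N, if the wrist force passes 120 N, or if a joint passes its speed limit or range.

ROBOT

A 6-joint arm with a two-finger parallel gripper is mounted at the origin on a cart in front of the work surface, level with it; the furniture and walls round the work are solid. World frame = base frame: x ahead of the robot, y to its left, z up, the work surface at z = 0. Lengths are in m, angles in rad, forces in N, time in s.
With the tool pointing down it reaches from about 0.35 to 0.725 m from the base axis. Payload 6 kg.
Tool frame: the origin (TCP) lies on the centre line of the jaws, within the pads' length; the fingertips stand 17 mm ahead of it and the grasp point (between the pads) lies 2 mm behind it; z points along the fingers, y is the line along which they close (so a half turn about z gives the same grasp; the last joint's range is limited). The gripper opens to 85 mm and grips with 20 to 120 N. Pads are 22 mm wide; open, the fingers measure 114 mm over their backs; the gripper's body (76 mm by 85 mm) begins 54 mm behind the grasp point. The pads swing forward as they close: fully open they stand 13 mm farther back than shut.
Start: joints at [-1.005, 0.04, 0.085, 0, -1.615, -0.334], TCP at [0.138, -0.584, 0.248] pointing down, gripper open.
Joint ranges: [-2.56, 2.56], [-1.29, 2.01], [-1.08, 1.49], [-3.29, 1.98], [-2.81, -0.18], [-2.99, 2.99]. Speed limits (rad/s): [2.57, 2.57, 3.01, 3.14, 3.14, 3.14].

INTERFACE

Orientations are given as a 3x3 rotation matrix whose columns are the frame's x, y, z axes.
In Python, from cell import arm gives the robot as it stands.
- The arm moves only by the tool drive_tool, never from a script. Its argument "series" is text: rows parted by semicolons, each of 6 numbers parted by spaces: the shift along the tool's x, y, z in units of 1 m (1.0 is 1 m), then the turn, a rotation vector about the tool's x, y, z in units of 360 degrees (1.0 is 360 degrees). In form: dx dy dz wx wy wz; .... A call has 1 to 12 rows; each row is the pose to reach, as a shift and turn from the pose commanded when the call began, along the tool's axes at that moment, turning the shorter way round; what a row does not reach only later rows make up. A row lasts 1/10 s, in which the tool goes at most 50 mm and 8.59 degrees, less where a joint would pass 70% of its speed; a pose out of reach is approached as far as the arm can. A call with a number of a shift or a turn outside -1 to 1 is refused whole. A call with a gripper value outside its range is refused whole. "claw" is the finger opening in mm, from 0 to 85.4, set as the call begins (left out, the last holds). The fingers move at their own pace and stop on an object; the grip force is fixed at half the most. Time passes only in rows, so rows that repeat a pose let the fingers close. It gives the time, the measured TCP pose, the force, the opening and the grip force at its end, in the units of the state.
- arm.state(): the state, without advancing time (a new reading comes with each control period).
- arm.snapshot(name): name is "scene" or "top" or "wrist"; returns the picture (400x640x3 uint8, red, green, blue); there is no depth.
- arm.calibration(name): a dict with "fx", "fy", "cx", "cy" (pixels), "R" (3x3) and "t" (3): a world point X has camera coordinates R X + t; the wrist camera has in their place "hand_eye" (4x4, takes a point from camera to tool coordinates, whose origin is the TCP and whose axes are the flange's). Camera axes: x right, y down, z forward; pixel columns grow to the right and rows downward; lengths in m; the calibration is good to about 2 mm. The wrist camera is an equidistant fisheye: a pixel r from the principal point sees the ray r / f radians off the axis. A picture is of the moment at which its call begins: read the wrist's pose just before it. calibration takes no time and is no camera call.
- arm.sign_off(): hands the job in; it is judged then, once.
Trained networks look in the newest picture that a camera, given by its name, has taken for a name from the list of things; names that differ only in an ending like _2 or _b are one class to them, and where a whole thing is asked for, a point or a joint stands for the part that bears it (a point fixed in the world has none). Each returns a list of dicts, best first, with "score" (0 to 1); they miss things now and then, are a little off and sometimes report something else, mostly with a low value. They report only what shows in the picture. A call takes as long as a camera call.
- arm.recognise(name, camera): "xy" ([column, row] in pixels, amid what is visible of it).
- arm.silhouettes(name, camera): "region" (400x640 bool, what is visible of it) and "xy" ([column, row] in pixels, amid what is visible of it).
The state is a dict: "time": time; "qpos": joint angles; "qd": joint speeds; "effort": joint torques, N m; "position": TCP position; "orientation": TCP orientation; "force": force on the tool from outside, world axes, zero at the start; "torque": the same for the moment, N m; "gripper_width": finger opening in m; "grasp_force": force on a finger pad.
Only numpy, scipy, OpenCV 4.12 (cv2) and the standard library are available. Lean on these libraries where they do the work, as an engineer would, in place of code of your own. Each camera call takes 0.05 s, during which the arm holds its last target. There are 200 camera calls.

## Working session

There is one attempt and no reset: what is moved stays moved. The work goes in short steps, Python scripts to look and compute and a tool call to move; the robot and the scene stay as the last step left them, time stands still between calls to the robot, and variables do not carry over. Pictures are saved under pics/ and viewed, at most 14 in all, crops included, and the job is handed in when it is done.

Besides the shell and the picture viewer there is one more tool, called after ">>>" by a JSON object that holds its "api" and its "payload". drive_tool: Moves the arm, as the interface text tells. Its arguments: {"type":"object","properties":{"series":{"type":"string"},"claw":{"type":"number"}},"required":["series"]}

```bash
mkdir -p pics; ls; python3 - <<'E'
from cell import arm
import cv2,numpy as np
s=arm.state();print(s)
for c in ["scene","top"]:
    cv2.imwrite(f"pics/{c}0.png",arm.snapshot(c)[:,:,::-1])
    k=arm.calibration(c);print(c,k)
    for n in ["canister","lid","lid_grip","bottle_0_mid","bottle_2_mid","calc","marker","roll_a"]:
        print(n,[(round(d["score"],2),np.round(d["xy"],1).tolist()) for d in arm.recognise(n,c)])
print(arm.calibration("wrist"))
E
```

```text
pics
{'time': 0.0, 'qpos': array([-1.00530398e+00,  4.07869410e-02,  8.37921507e-02, -4.62714916e-04,
       -1.61548079e+00, -3.33701695e-01]), 'qd': array([ 7.70107887e-05, -2.58172016e-03, -7.98930412e-05, -1.20256086e-03,
       -4.58397184e-04, -8.87637896e-04]), 'effort': array([-2.41083228e-05, -3.68208611e+01,  3.47423601e+01,  6.93242714e+00,
       -5.32494843e-03, -1.60220696e-05]), 'position': array([ 0.13784596, -0.58364291,  0.24728284]), 'orientation': array([[-9.73251918e-01, -2.29739950e-01, -5.09509384e-04],
       [-2.29740487e-01,  9.73250499e-01,  1.66553169e-03],
       [ 1.13241096e-04,  1.73803685e-03, -9.99998483e-01]]), 'force': array([ 0.79516208, -1.25698768,  1.24219925]), 'torque': array([ 0.03222392,  0.03516066, -0.03555018]), 'grasp_force': 0.0, 'gripper_width': 0.0853899716049012}
scene {'fx': 362.06687306630863, 'fy': 362.06687306630863, 'cx': 317.29277723152137, 'cy': 206.11589927461003, 'R': array([[-0.73673501, -0.67616868, -0.00417588],
       [-0.45826158,  0.50383141, -0.7322228 ],
       [ 0.49721006, -0.53754053, -0.68105237]]), 't': array([
[... 614 characters left out ...]
ister [(0.95, [227.9, 229.0])]
lid [(0.95, [208.7, 216.7])]
lid_grip [(0.76, [206.1, 215.5])]
bottle_0_mid []
bottle_2_mid [(0.51, [229.4, 227.3])]
calc [(0.86, [388.5, 240.1])]
marker [(0.74, [296.8, 244.5])]
roll_a [(0.72, [405.4, 174.8])]
{'fx': 309.70691628693146, 'fy': 309.70691628693146, 'cx': 316.45278180086956, 'cy': 194.26400332672844, 'hand_eye': array([[ 7.32973619e-04, -9.60487300e-01, -2.78322851e-01,
         7.15258609e-02],
       [ 9.99999467e-01,  5.01542928e-04,  9.02720043e-04,
         5.39436351e-05],
       [-7.27460280e-04, -2.78323364e-01,  9.60487156e-01,
        -1.26080820e-01],
       [ 0.00000000e+00,  0.00000000e+00,  0.00000000e+00,
         1.00000000e+00]])}
```

View pics/scene0.png

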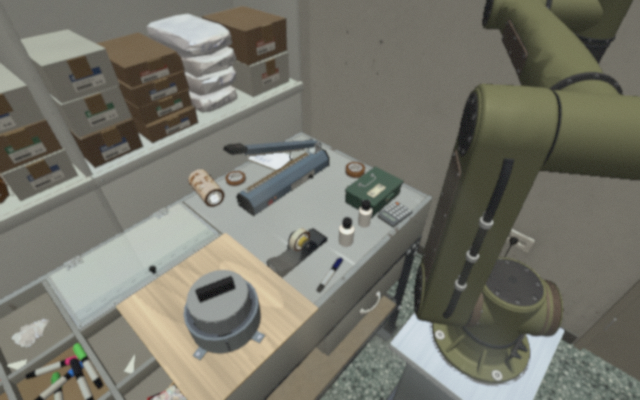

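View pics/top0.png

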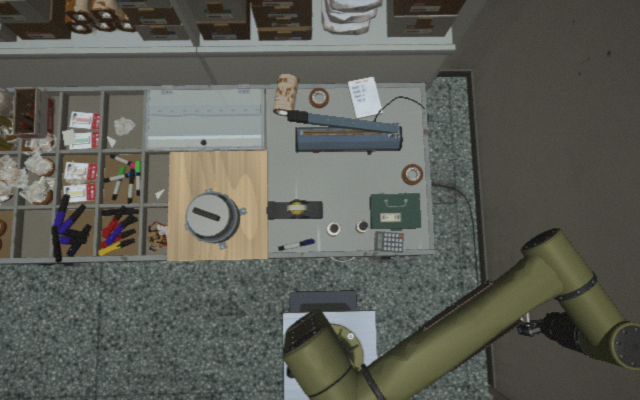

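Two standing bottles are visible: top view at (334,229) and (362,227), scene view at (346,232) and (366,213). The lid's black bar runs from about (195,210) to (220,220) in the top view. Next I triangulate these.

```bash
cat > h.py <<'E'
import numpy as np,cv2
from cell import arm
def ray(c,uv,pose=None):
    k=arm.calibration(c);x=(np.array(uv,float)-[k["cx"],k["cy"]])/k["fx"]
    if c!="wrist":
        d=k["R"].T@np.r_[x,1];return -k["R"].T@k["t"],d/np.linalg.norm(d)
    th=np.hypot(*x);d=np.r_[x/max(th,1e-9)*np.sin(th),np.cos(th)]
    p,R=pose;H=k["hand_eye"];return R@H[:3,3]+p,R@H[:3,:3]@d
def tri(rays):
    A=np.zeros((3,3));b=np.zeros(3)
    for o,d in rays:
        M=np.eye(3)-np.outer(d,d);A+=M;b+=M@o
    X=np.linalg.solve(A,b);return X,max(np.linalg.norm((np.eye(3)-np.outer(d,d))@(X-o)) for o,d in rays)
def atz(r,z): o,d=r;return o+d*(z-o[2])/d[2]
def proj(c,X,pose=None):
    k=arm.calibration(c)
    if c!="wrist": q=k["R"]@X+k["t"];return q[:2]/q[2]*k["fx"]+[k["cx"],k["cy"]]
    p,R=pose;H=k["hand_eye"];q=H[:3,:3].T@(R.T@(np.asarray(X)-p)-H[:3,3])
    th=np.arctan2(np.hypot(q[0],q[1]),q[2]);return q[:2]/np.hypot(q[0],q[1])*th*k["fx"]+[k["cx"],k["cy"]]
def dark(img,box,th=60):
    x0,y0,x1,y1=box;m=(img[y0:y1,x0:x1].max(2)<th).astype(np.uint8)
    n,l,s,c=cv2.connectedComponentsWithStats(m);i=1+np.argmax(s[1:,4])
    (cx,cy),(w,h),a=cv2.minAreaRect(np.argwhere(l==i)[:,::-1].astype(np.float32))
    pc=np.argwhere(l==i)[:,::-1]-c[i];v=np.linalg.svd(pc,full_matrices=False)[2][0]
    return c[i]+[x0,y0],s[i,4],v,pc@v
E
python3 - <<'E'
from h import *
im={c:cv2.imread(f"pics/{c}0.png") for c in("top","scene")}
def t(a,b): 
    X,e=tri([ray("top",a),ray("scene",b)]);print(np.round(a,1),np.round(b,1),np.round(X,4),round(e,4))
r=[dark(im["top"],(185,200,228,226)),dark(im["scene"],(190,272,242,306),45)]
t(r[0][0],r[1][0]); print([x[1] for x in r],[(x[2],x[3].min(),x[3].max()) for x in r])
e0,e1=[r[0][0]+r[0][2]*s for s in(r[0][3].min(),r[0][3].max())]
f0,f1=[r[1][0]+r[1][2]*s for s in(r[1][3].min(),r[1][3].max())]
t(e0,f0);t(e1,f1);t(e0,f1);t(e1,f0)
for b,s in(((326,221,343,237),(340,216,356,232)),((354,219,370,235),(360,198,374,214))):
    p=dark(im["top"],b,90);q=dark(im["scene"],s,70);t(p[0],q[0]);print(p[1],q[1])
for b in[(334,229),(362,227)]:print(atz(ray("top",b),.09))
E
```

```text
[205.8 213.7] [215.  289.7] [0.4789 0.3936 0.1463] 0.0011
[np.int32(94), np.int32(346)] [(array([0.94557335, 0.32540903]), np.float64(-12.659152416563789), np.float64(13.583453612298607)), (array([-0.93054886,  0.36616774]), np.float64(-18.680010613452925), np.float64(17.886785708400442))]
[193.8 209.6] [232.3 282.9] [0.4603 0.3925 0.1983] 0.0357
[218.6 218.1] [198.3 296.3] [0.4904 0.3923 0.11  ] 0.0369
[193.8 209.6] [198.3 296.3] [0.4916 0.4299 0.1485] 0.0026
[218.6 218.1] [232.3 282.9] [0.4653 0.3543 0.1439] 0.0005
[333.9 227.8] [346.6 222.6] [ 0.4314 -0.0179  0.0822] 0.0005
44 65
[363.2 225.4] [365.9 204.5] [ 0.4371 -0.1168  0.0822] 0.001
51 101
[ 0.42715237 -0.01746266  0.09      ]
[ 0.43199374 -0.11116348  0.09      ]
```

```bash
cat >> h.py <<'E'
from scipy.spatial.transform import Rotation as Ro
def Rd(yaw):
    c,s=np.cos(np.radians(yaw)),np.sin(np.radians(yaw));return np.array([[c,s,0],[s,-c,0],[0,0,-1.]])
def row(p,yaw,start=None):
    s=arm.state();P,R=start or (s["position"],s["orientation"])
    return np.round(np.r_[R.T@(np.array(p)-P),Ro.from_matrix(R.T@Rd(yaw)).as_rotvec()/(2*np.pi)],4).tolist()
def pose():
    s=arm.state();return s["position"],s["orientation"]
def yaw(): R=pose()[1];return np.degrees(np.arctan2(R[1,0],R[0,0]))
E
python3 -c "
from h import *
print(row([.45,-.3,.32],225));print(row([.47,.39,.34],251,([.45,-.3,.32],Rd(225))))"
```

```text
[-0.369, 0.2047, -0.0717, 0.0, 0.0, -0.0881]
[-0.502, 0.4738, -0.02, 0.0, 0.0, -0.0722]
```

>>> {"api": "drive_tool", "payload": {"series": "-0.369 0.205 -0.072 0 0 -0.088;-0.369 0.205 -0.072 0 0 -0.088;-0.369 0.205 -0.072 0 0 -0.088;-0.369 0.205 -0.072 0 0 -0.088;-0.369 0.205 -0.072 0 0 -0.088;-0.369 0.205 -0.072 0 0 -0.088;-0.369 0.205 -0.072 0 0 -0.088;-0.369 0.205 -0.072 0 0 -0.088;-0.369 0.205 -0.072 0 0 -0.088;-0.369 0.205 -0.072 0 0 -0.088;-0.369 0.205 -0.072 0 0 -0.088;-0.369 0.205 -0.072 0 0 -0.088", "claw": 85}}

```text
time: 2.1
position: [0.4494, -0.3001, 0.3203]
orientation: [[-0.708, -0.706, -0.0], [-0.706, 0.708, -0.0], [0.0, 0.0, -1.0]]
force: [-0.9, -0.4, 0.7]
gripper_width: 0.0847
grasp_force: 0.0
```

>>> {"api": "drive_tool", "payload": {"series": "-0.502 0.474 -0.02 0 0 -0.072;-0.502 0.474 -0.02 0 0 -0.072;-0.502 0.474 -0.02 0 0 -0.072;-0.502 0.474 -0.02 0 0 -0.072;-0.502 0.474 -0.02 0 0 -0.072;-0.502 0.474 -0.02 0 0 -0.072;-0.502 0.474 -0.02 0 0 -0.072;-0.502 0.474 -0.02 0 0 -0.072;-0.502 0.474 -0.02 0 0 -0.072;-0.502 0.474 -0.02 0 0 -0.072;-0.502 0.474 -0.02 0 0 -0.072;-0.502 0.474 -0.02 0 0 -0.072"}}

```text
time: 3.3
position: [0.4676, 0.3007, 0.3382]
orientation: [[-0.329, -0.944, 0.001], [-0.944, 0.329, 0.001], [-0.001, -0.0, -1.0]]
force: [1.5, -0.2, 1.1]
gripper_width: 0.0848
grasp_force: 0.0
```

```bash
python3 -c "
from h import *
s=arm.state();print(s['time'],s['position'],s['qpos'],yaw())
print(row([.479,.393,.30],251))"
```

```text
3.3 [0.4676179  0.30067319 0.33817536] [ 9.32778860e-01 -4.91135193e-02  1.60303864e-01  1.39637492e-04
 -1.77922973e+00 -1.26794295e+00] -109.20513615646038
[-0.0909, 0.0196, 0.0382, -0.0001, 0.0001, -0.0006]
```

>>> {"api": "drive_tool", "payload": {"series": "-0.091 0.02 0.038 0 0 -0.0005;-0.091 0.02 0.038 0 0 -0.0005;-0.091 0.02 0.038 0 0 -0.0005;-0.091 0.02 0.038 0 0 -0.0005;-0.091 0.02 0.038 0 0 -0.0005"}}

```text
time: 3.8
position: [0.4792, 0.391, 0.3011]
orientation: [[-0.326, -0.945, 0.002], [-0.945, 0.326, 0.001], [-0.001, -0.001, -1.0]]
force: [0.1, 0.3, -0.2]
gripper_width: 0.0851
grasp_force: 0.0
```

```bash
python3 - <<'E'
from h import *
p=pose();im=arm.snapshot("wrist")
print(p[0],yaw())
g=im.copy()
for X in[(.4916,.4299,.165),(.4653,.3543,.165),(.479,.393,.165)]:
    u=proj("wrist",X,p);print(u);cv2.circle(g,tuple(int(v) for v in u),4,(255,0,0),1)
for n in["lid_grip","lid","canister"]:
    for d in arm.silhouettes(n,"wrist"):
        print(n,d["score"],d["xy"],d["region"].sum())
cv2.imwrite("pics/w1.png",g[:,:,::-1])
E
```

```text
[0.47920092 0.3910424  0.30105313] -109.04070818985137
[316.64740767 231.40023044]
[316.97764211 143.90941136]
[316.54939522 190.47208735]
lid_grip 0.87 [317.8, 177.9] 13896
lid 0.74 [318.3, 174.6] 14089
canister 0.81 [310.2, 111.5] 3742
```

View pics/w1.png

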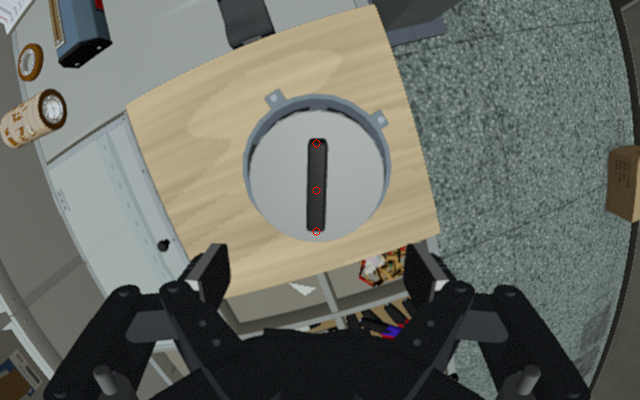

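The bar is seen upright in the wrist view from (317,139) to (316,231), agreeing with the projected triangulation. I refine it from there.

```bash
python3 - <<'E'
from h import *
p=pose();im=cv2.imread("pics/w1.png").copy()
im[im[:,:,2]>im[:,:,1]+60]=20
c,a,v,q=dark(im,(285,125,345,238),70)
print(c,a,v,q.min(),q.max())
E=[atz(ray("wrist",c+v*s,p),.165) for s in(q.min(),q.max())];print(E,(E[0]+E[1])/2,np.linalg.norm(E[0]-E[1]))
d=E[1]-E[0];print(np.degrees(np.arctan2(d[1],d[0])))
m=(E[0]+E[1])/2
th=np.degrees(np.arctan2(d[1],d[0]))%180+180
print(th,row([m[0],m[1],.152],th))
E
```

```text
[316.27649497 184.69745411] 1689 [-0.0231509   0.99973198] -45.84086157007218 50.29546500416896
[array([0.46322328, 0.35079902, 0.165     ]), array([0.49374922, 0.43347488, 0.165     ])] [0.47848625 0.39213695 0.165     ] 0.08813132540282714
69.73462527218274
249.73462527218274 [-0.0003, 0.0007, 0.1494, -0.0001, 0.0004, 0.0035]
```

>>> {"api": "drive_tool", "payload": {"series": "0 0.0007 0.08 0 0 0.0035;0 0.0007 0.12 0 0 0.0035;0 0.0007 0.145 0 0 0.0035;0 0.0007 0.149 0 0 0.0035;0 0.0007 0.149 0 0 0.0035;0 0.0007 0.149 0 0 0.0035", "claw": 60}}

```text
time: 4.6
position: [0.4791, 0.3934, 0.1549]
orientation: [[-0.345, -0.938, 0.004], [-0.938, 0.345, 0.004], [-0.005, -0.003, -1.0]]
force: [-0.5, 0.7, 0.8]
gripper_width: 0.0599
grasp_force: 0.0
```

>>> {"api": "drive_tool", "payload": {"series": "0 0 0 0 0 0;0 0 0 0 0 0;0 0 0 0 0 0;0 0 0 0 0 0;0 0 0 0 0 0;0 0 0 0 0 0;0 0 0 0 0 0;0 0 0 0 0 0;0 0 0 0 0 0;0 0 0 0 0 0", "claw": 5}}

```text
time: 5.6
position: [0.478, 0.3928, 0.151]
orientation: [[-0.345, -0.939, 0.001], [-0.939, 0.345, 0.001], [-0.001, -0.0, -1.0]]
force: [3.7, 0.9, 3.8]
gripper_width: 0.0173
grasp_force: 60.0
```

>>> {"api": "drive_tool", "payload": {"series": "0 0 0.003 0 0 0;0 0 0.006 0 0 0;0 0 0.006 0 0 0;0 0 0.006 0 0 0"}}

```text
time: 6.0
position: [0.478, 0.3928, 0.1459]
orientation: [[-0.345, -0.939, 0.001], [-0.939, 0.345, 0.001], [-0.001, -0.001, -1.0]]
force: [2.4, 0.9, 8.5]
gripper_width: 0.0171
grasp_force: 60.5
```

>>> {"api": "drive_tool", "payload": {"series": "0 0 0 0 0 -0.02;0 0 0 0 0 -0.04;0 0 0 0 0 -0.06;0 0 0 0 0 -0.08;0 0 0 0 0 -0.1;0 0 0 0 0 -0.12;0 0 0 0 0 -0.14;0 0 0 0 0 -0.16;0 0 0 0 0 -0.18;0 0 0 0 0 -0.2;0 0 0 0 0 -0.21;0 0 0 0 0 -0.21"}}

```text
time: 7.2
position: [0.4776, 0.3926, 0.1456]
orientation: [[0.824, -0.566, 0.0], [-0.566, -0.824, 0.0], [-0.0, -0.0, -1.0]]
force: [0.2, -0.6, 8.2]
gripper_width: 0.0171
grasp_force: 60.5
```

```bash
python3 -c "
from h import *
s=arm.state();print(s['time'],s['position'],s['force'],s['torque'],s['qpos'],yaw())"
```

```text
7.2 [0.47759345 0.39257715 0.14561998] [ 0.17870981 -0.57076857  8.19514572] [0.03474026 0.08204061 0.16818722] [ 1.01140250e+00  1.00193751e-01 -3.87273982e-02 -1.00148915e-04
 -1.43157344e+00 -4.24939111e-02] -34.48642168405603
```

>>> {"api": "drive_tool", "payload": {"series": "0 0 0 0 0 -0.008;0 0 0 0 0 -0.013;0 0 0 0 0 -0.015;0 0 0 0 0 -0.015;0 0 0 0 0 -0.015"}}

```text
time: 7.7
position: [0.4776, 0.3926, 0.1456]
orientation: [[0.873, -0.488, 0.0], [-0.488, -0.873, 0.0], [-0.0, -0.0, -1.0]]
force: [-0.4, -0.4, 7.8]
gripper_width: 0.0172
grasp_force: 60.5
```

```bash
python3 -c "
from h import *
s=arm.state();print(s['time'],s['position'],s['force'],s['torque'],yaw())"
```

```text
7.7 [0.47756646 0.39258324 0.1456034 ] [-0.37527828 -0.36657936  7.79581274] [ 0.01505948  0.09690015 -0.1926356 ] -29.202788087708907
```

>>> {"api": "drive_tool", "payload": {"series": "0 0 -0.01 0 0 0;0 0 -0.02 0 0 0;0 0 -0.03 0 0 0;0 0 -0.03 0 0 0"}}

```text
time: 8.1
position: [0.4776, 0.3927, 0.1755]
orientation: [[0.873, -0.488, -0.0], [-0.488, -0.873, 0.0], [-0.0, -0.0, -1.0]]
force: [0.5, -0.5, -1.5]
gripper_width: 0.0173
grasp_force: 59.1
```

```bash
python3 -c "
from h import *
s=arm.state();print(s['time'],s['position'],s['force'],s['torque'],yaw())
a=[.478,.393,.30];b=[.617,-.07,.30]
print(row(a,-30),row(b,-80));print(row([.617,-.07,.10],-80,(b,Rd(-80))))"
```

```text
8.1 [0.4775723  0.39272793 0.17549904] [ 0.47733004 -0.47768756 -1.51964898] [ 0.03543381 -0.00434263  0.01376717] -29.188923393473416
[0.0002, -0.0005, -0.1245, -0.0, 0.0001, 0.0023] [0.3473, 0.3359, -0.1247, 0.0, 0.0001, 0.1411]
[0.0, 0.0, 0.2, 0.0, 0.0, 0.0]
```

>>> {"api": "drive_tool", "payload": {"series": "0 0 -0.045 0 0 0;0 0 -0.09 0 0 0;0 0 -0.125 0 0 0;0.035 0.034 -0.125 0 0 0.014;0.07 0.067 -0.125 0 0 0.028;0.104 0.101 -0.125 0 0 0.042;0.139 0.134 -0.125 0 0 0.056;0.174 0.168 -0.125 0 0 0.07;0.208 0.202 -0.125 0 0 0.085;0.243 0.235 -0.125 0 0 0.1;0.278 0.269 -0.125 0 0 0.113;0.278 0.269 -0.125 0 0 0.113"}}

```text
time: 9.3
position: [0.5895, 0.0172, 0.2983]
orientation: [[0.336, -0.942, -0.003], [-0.942, -0.336, -0.001], [0.0, 0.003, -1.0]]
force: [-0.6, 0.9, -2.0]
gripper_width: 0.0169
grasp_force: 59.8
```

```bash
python3 -c "
from h import *
s=arm.state();print(s['time'],s['position'],s['force'],yaw())
print(row([.617,-.07,.30],-80),row([.617,-.07,.086],-80))"
```

```text
9.3 [0.5894661  0.01717354 0.29829919] [-0.57787318  0.93913545 -1.99121709] -70.34644171343805
[0.0914, 0.0034, -0.0017, 0.0005, -0.0001, 0.0268] [0.0913, 0.0027, 0.2123, 0.0005, -0.0001, 0.0268]
```

>>> {"api": "drive_tool", "payload": {"series": "0.045 0.002 0 0 0 0.013;0.09 0.003 0 0 0 0.026;0.09 0.003 0 0 0 0.026;0.09 0.003 0.05 0 0 0.026;0.09 0.003 0.1 0 0 0.026;0.09 0.003 0.14 0 0 0.026;0.09 0.003 0.17 0 0 0.026;0.09 0.003 0.19 0 0 0.026;0.09 0.003 0.2 0 0 0.026;0.09 0.003 0.2 0 0 0.026;0.09 0.003 0.2 0 0 0.026"}}

```text
time: 10.4
position: [0.6178, -0.0632, 0.1008]
orientation: [[0.187, -0.982, 0.001], [-0.982, -0.187, -0.0], [0.0, -0.001, -1.0]]
force: [-0.1, -0.2, -2.0]
gripper_width: 0.0172
grasp_force: 59.7
```

```bash
python3 -c "
from h import *
s=arm.state();print(s['time'],s['position'],s['force'],yaw())
print(row([.617,-.07,.0845],-80))"
```

```text
10.4 [ 0.61779501 -0.06317242  0.10080002] [-0.07067383 -0.20024293 -2.00974139] -79.21032139924739
[0.0066, 0.0021, 0.0163, -0.0002, -0.0001, 0.0022]
```

>>> {"api": "drive_tool", "payload": {"series": "0 0 0.008 0 0 0;0 0 0.013 0 0 0;0 0 0.0155 0 0 0;0 0 0.017 0 0 0;0 0 0.017 0 0 0"}}

```text
time: 10.9
position: [0.6177, -0.0633, 0.0854]
orientation: [[0.187, -0.982, 0.002], [-0.982, -0.187, -0.0], [0.001, -0.002, -1.0]]
force: [-5.8, 2.2, 8.3]
gripper_width: 0.0166
grasp_force: 61.3
```

Contact. Release and rise.

>>> {"api": "drive_tool", "payload": {"series": "0 0 -0.001 0 0 0;0 0 -0.001 0 0 0;0 0 -0.001 0 0 0;0 0 -0.001 0 0 0;0 0 -0.001 0 0 0;0 0 -0.001 0 0 0", "claw": 60}}

```text
time: 11.5
position: [0.6173, -0.0634, 0.0835]
orientation: [[0.187, -0.982, -0.0], [-0.982, -0.187, 0.0], [-0.0, 0.0, -1.0]]
force: [-0.5, 0.2, 0.8]
gripper_width: 0.0602
grasp_force: 0.0
```

>>> {"api": "drive_tool", "payload": {"series": "0 0 -0.03 0 0 0;0 0 -0.07 0 0 0;0 0 -0.12 0 0 0;0 0 -0.16 0 0 0;0 0 -0.2 0 0 0;0 0 -0.2 0 0 0"}}

```text
time: 12.1
position: [0.6188, -0.0641, 0.2914]
orientation: [[0.186, -0.982, 0.011], [-0.983, -0.186, -0.0], [0.002, -0.011, -1.0]]
force: [0.5, -0.7, 0.3]
gripper_width: 0.0598
grasp_force: 0.0
```

```bash
python3 - <<'E'
from h import *
s=arm.state();print(s['time'],s['position'],yaw(),s['qpos'])
im=arm.snapshot("wrist");cv2.imwrite("pics/w2.png",im[:,:,::-1])
for n in["lid_grip","bottle_0_mid","bottle_2_mid"]:
    for d in arm.recognise(n,"wrist"): print(n,d["score"],d["xy"])
for X in[(.4314,-.0179,.09),(.4371,-.1168,.09)]:print(proj("wrist",X,pose()))
for n in["calc","marker"]:
    for c in["top"]:
        pass
# view pose over bottles
print(row([.44,-.07,.30],-60))
E
```

```text
12.1 [ 0.61881166 -0.06408308  0.29135753] -79.26720686262286 [ 0.21970939  0.09863031  0.22361737  0.00277999 -1.6849872  -0.03204203]
lid_grip 0.84 [321.3, 165.6]
bottle_0_mid 0.38 [504.1, 96.3]
bottle_0_mid 0.37 [443.7, 220.7]
bottle_0_mid 0.22 [461.5, 155.8]
[457.98531799 239.31854807]
[478.24380598 159.89957626]
[-0.0264, 0.1752, -0.0175, 0.0003, 0.0002, -0.0534]
```

View pics/w2.png

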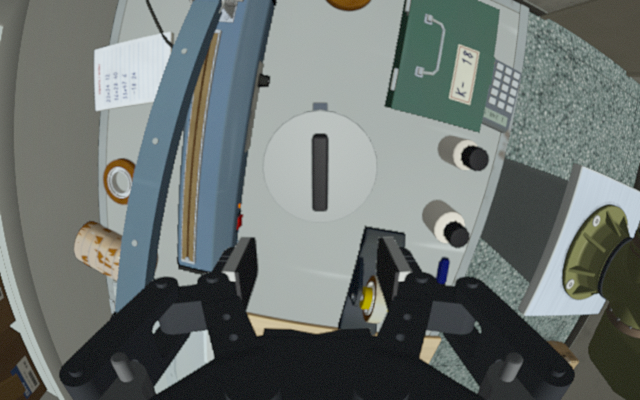

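Lid stands upright at the clear spot (bar 320,172). There are two bottles, with caps at (475,157) and (458,235), matching the triangulated points. Next is a close look above them.

```bash
python3 -c "
from h import *
print(row([.43,-.07,.26],-90))"
```

```text
[-0.0283, 0.185, 0.0225, 0.0003, 0.0001, 0.0299]
```

>>> {"api": "drive_tool", "payload": {"series": "-0.028 0.185 0.022 0 0 0.03;-0.028 0.185 0.022 0 0 0.03;-0.028 0.185 0.022 0 0 0.03;-0.028 0.185 0.022 0 0 0.03;-0.028 0.185 0.022 0 0 0.03;-0.028 0.185 0.022 0 0 0.03;-0.028 0.185 0.022 0 0 0.03;-0.028 0.185 0.022 0 0 0.03;-0.028 0.185 0.022 0 0 0.03", "claw": 50}}

```text
time: 13.2
position: [0.4309, -0.0704, 0.261]
orientation: [[-0.001, -1.0, -0.002], [-1.0, 0.001, -0.0], [0.0, 0.002, -1.0]]
force: [0.1, -0.3, 0.6]
gripper_width: 0.0502
grasp_force: 0.0
```

```bash
python3 - <<'E'
from h import *
p=pose();im=arm.snapshot("wrist");print(p[0],yaw())
for X in[(.4314,-.0179,.093),(.4371,-.1168,.093)]:
    u=proj("wrist",X,p);print(u);im=im.copy();cv2.circle(im,tuple(int(v) for v in u),4,(255,0,0),1)
cv2.imwrite("pics/w3.png",im[:,:,::-1])
for d in arm.silhouettes("bottle_0_mid","wrist"):print(d["score"],d["xy"],d["region"].sum())
E
```

```text
[ 0.43087886 -0.07036234  0.26096216] -90.05066837425132
[314.69477319 229.68305209]
[308.50094307 132.39047189]
0.4 [355.3, 47.6] 4384
```

View pics/w3.png

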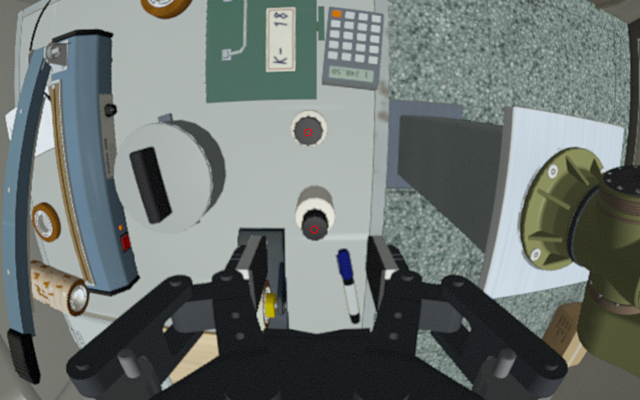

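Caps at (314,229) and (308,132), on the predicted points within 2 px. Grasp bottle A.

```bash
python3 -c "
from h import *
print(row([.4314,-.0179,.13],-90),row([.4314,-.0179,.083],-90))"
```

```text
[-0.0525, -0.0008, 0.1312, 0.0002, -0.0001, -0.0001] [-0.0525, -0.0008, 0.1782, 0.0002, -0.0001, -0.0001]
```

>>> {"api": "drive_tool", "payload": {"series": "-0.045 -0.001 0 0 0 0;-0.0525 -0.001 0.04 0 0 0;-0.0525 -0.001 0.09 0 0 0;-0.0525 -0.001 0.13 0 0 0;-0.0525 -0.001 0.16 0 0 0;-0.0525 -0.001 0.178 0 0 0;-0.0525 -0.001 0.178 0 0 0;-0.0525 -0.001 0.178 0 0 0"}}

```text
time: 14.1
position: [0.4318, -0.018, 0.0844]
orientation: [[-0.001, -1.0, 0.0], [-1.0, 0.001, -0.001], [0.001, -0.0, -1.0]]
force: [0.1, 0.8, -0.3]
gripper_width: 0.0498
grasp_force: 0.0
```

>>> {"api": "drive_tool", "payload": {"series": "0 0 0 0 0 0;0 0 0 0 0 0;0 0 0 0 0 0;0 0 0 0 0 0;0 0 0 0 0 0;0 0 0 0 0 0;0 0 0 0 0 0", "claw": 15}}

```text
time: 14.8
position: [0.4325, -0.0177, 0.0855]
orientation: [[-0.0, -1.0, 0.003], [-1.0, 0.0, 0.001], [-0.001, -0.003, -1.0]]
force: [0.3, 1.1, 6.0]
gripper_width: 0.0259
grasp_force: 59.1
```

>>> {"api": "drive_tool", "payload": {"series": "0 0 -0.02 0 0 0;0 0 -0.06 0 0 0;0 0 -0.11 0 0 0;0 0 -0.16 0 0 0;0 0 -0.2 0 0 0;0 0 -0.2 0 0 0;0 0 -0.2 0 0 0"}}

```text
time: 15.5
position: [0.4315, -0.0176, 0.2839]
orientation: [[-0.001, -1.0, 0.001], [-1.0, 0.001, 0.001], [-0.001, -0.001, -1.0]]
force: [0.7, 0.1, -1.8]
gripper_width: 0.0261
grasp_force: 59.5
```

```bash
python3 -c "
from h import *
a=np.array([.478,.3925]);
s=arm.state();print(s['time'],s['position'],s['force'],yaw())
# place direction along tool x at yaw -60
for k in(1,-1):
  q=a+k*.032*np.array([np.cos(np.radians(-60)),np.sin(np.radians(-60))]);print(q,row([q[0],q[1],.29],-60))"
```

```text
15.5 [ 0.4314524  -0.01755641  0.28390458] [ 0.7089775   0.09919965 -1.84506489] -90.03198554491105
[0.494      0.36478719] [-0.3824, -0.0623, -0.0055, -0.0001, 0.0002, -0.0834]
[0.462      0.42021281] [-0.4378, -0.0303, -0.0055, -0.0001, 0.0002, -0.0834]
```

>>> {"api": "drive_tool", "payload": {"series": "-0.05 -0.003 -0.005 0 0 -0.008;-0.1 -0.007 -0.005 0 0 -0.018;-0.15 -0.01 -0.005 0 0 -0.028;-0.2 -0.014 -0.005 0 0 -0.038;-0.25 -0.017 -0.005 0 0 -0.048;-0.3 -0.021 -0.005 0 0 -0.058;-0.35 -0.024 -0.005 0 0 -0.068;-0.4 -0.028 -0.005 0 0 -0.078;-0.438 -0.03 -0.005 0 0 -0.083;-0.438 -0.03 -0.005 0 0 -0.083;-0.438 -0.03 -0.005 0 0 -0.083;-0.438 -0.03 -0.005 0 0 -0.083"}}

```text
time: 16.7
position: [0.4616, 0.4193, 0.2878]
orientation: [[0.497, -0.868, -0.001], [-0.868, -0.497, -0.001], [0.001, 0.001, -1.0]]
force: [0.3, 0.5, -0.4]
gripper_width: 0.0264
grasp_force: 59.5
```

```bash
python3 - <<'E'
from h import *
p=pose();print(p[0],yaw())
im=arm.snapshot("wrist").copy()
q=[.462,.4202]
for t in range(0,360,15):
    for r,z in((.072,.08),(.062,.018)):
        u=proj("wrist",[.478+r*np.cos(np.radians(t)),.3925+r*np.sin(np.radians(t)),z],p);cv2.circle(im,tuple(int(v) for v in u),2,(255,0,0),1)
cv2.imwrite("pics/w4.png",im[:,:,::-1])
print(row([*q,.13],-60),row([*q,.108],-60))
E
```

```text
[0.46159299 0.41931277 0.28784147] -60.18856030120685
[-0.0009, -0.0008, 0.1586, 0.0, -0.0, -0.0006] [-0.0009, -0.0008, 0.1806, 0.0, -0.0, -0.0006]
```

View pics/w4.png

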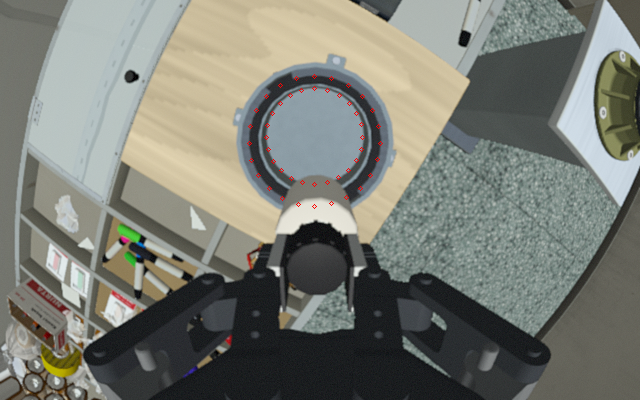

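The canister's mouth and floor match the overlay, centred at about (316,140). Lower the bottle.

>>> {"api": "drive_tool", "payload": {"series": "-0.001 -0.001 0.04 0 0 0;-0.001 -0.001 0.08 0 0 0;-0.001 -0.001 0.12 0 0 0;-0.001 -0.001 0.15 0 0 0;-0.001 -0.001 0.17 0 0 0;-0.001 -0.001 0.178 0 0 0;-0.001 -0.001 0.181 0 0 0;-0.001 -0.001 0.183 0 0 0;-0.001 -0.001 0.183 0 0 0"}}

```text
time: 17.65
position: [0.4625, 0.4218, 0.1071]
orientation: [[0.497, -0.868, 0.001], [-0.868, -0.497, 0.002], [-0.001, -0.002, -1.0]]
force: [-0.6, -0.6, -1.1]
gripper_width: 0.0263
grasp_force: 59.7
```

>>> {"api": "drive_tool", "payload": {"series": "0 0 0.001 0 0 0;0 0 0.002 0 0 0;0 0 0.003 0 0 0;0 0 0.003 0 0 0"}}

```text
time: 18.05
position: [0.4623, 0.4217, 0.1035]
orientation: [[0.498, -0.867, 0.001], [-0.867, -0.498, 0.001], [-0.0, -0.001, -1.0]]
force: [-1.1, -0.6, 3.2]
gripper_width: 0.026
grasp_force: 60.0
```

Contact on the floor. Release and rise, then return to bottle B.

>>> {"api": "drive_tool", "payload": {"series": "0 0 0 0 0 0;0 0 0 0 0 0;0 0 0 0 0 0;0 0 0 0 0 0;0 0 -0.02 0 0 0;0 0 -0.06 0 0 0;0 0 -0.11 0 0 0;0 0 -0.16 0 0 0;0 0 -0.16 0 0 0;0 0 -0.16 0 0 0", "claw": 50}}

```text
time: 19.05
position: [0.4623, 0.4219, 0.2646]
orientation: [[0.498, -0.867, 0.002], [-0.867, -0.498, 0.003], [-0.002, -0.003, -1.0]]
force: [0.2, 0.3, -1.7]
gripper_width: 0.05
grasp_force: 0.0
```

```bash
python3 - <<'E'
from h import *
p=pose();print(p[0],yaw())
im=arm.snapshot("top");cv2.imwrite("pics/top1.png",im[:,:,::-1])
for n in["bottle_0_mid","lid"]:
    print(n,[(d["score"],d["xy"]) for d in arm.recognise(n,"top")])
B=[.4371,-.1168,.093];print("B proj",proj("top",np.array(B)))
cv2.imwrite("pics/top1c.png",cv2.resize(im[130:280,160:440,::-1],None,fx=2.8,fy=2.8,interpolation=cv2.INTER_CUBIC))
print(row([.437,-.06,.25],-90))
E
```

```text
[0.46228744 0.42189814 0.26455988] -60.16336586892448
bottle_0_mid [(0.32, [215.9, 210.5])]
lid [(0.74, [345.4, 179.3])]
B proj [363.73965035 225.36172145]
[0.4051, 0.2608, 0.0119, 0.0004, -0.0002, 0.0829]
```

View pics/top1c.png

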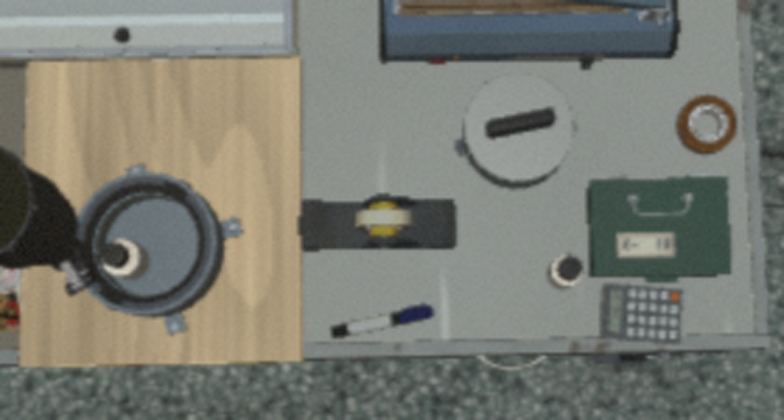

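Bottle A stands in the canister (crop 122,257), and bottle B is unmoved at crop (570,267).

>>> {"api": "drive_tool", "payload": {"series": "0.049 0.032 0.01 0 0 0.01;0.098 0.063 0.01 0 0 0.02;0.146 0.094 0.01 0 0 0.03;0.195 0.125 0.01 0 0 0.04;0.243 0.156 0.01 0 0 0.05;0.292 0.188 0.01 0 0 0.06;0.34 0.22 0.01 0 0 0.07;0.389 0.25 0.01 0 0 0.08;0.405 0.261 0.012 0 0 0.083;0.405 0.261 0.012 0 0 0.083;0.405 0.261 0.012 0 0 0.083;0.405 0.261 0.012 0 0 0.083"}}

```text
time: 20.4
position: [0.4368, -0.0603, 0.2496]
orientation: [[-0.003, -1.0, -0.002], [-1.0, 0.003, -0.0], [0.0, 0.002, -1.0]]
force: [0.2, -0.4, -0.0]
gripper_width: 0.0494
grasp_force: 0.0
```

```bash
python3 - <<'E'
from h import *
p=pose();print(p[0],yaw());B=[.4371,-.1168,.093]
im=arm.snapshot("wrist");u=proj("wrist",B,p);print(u)
x,y=u.astype(int);b=(x-25,y-25,x+25,y+25);c=dark(im,b,70);print(c[0],c[1],atz(ray("wrist",c[0],p),.088))
print(row([.4371,-.1168,.083],-90))
E
```

```text
[ 0.4367854  -0.06034955  0.24956064] -90.15269727168767
[314.61775168 122.44422424]
[307. 109.] 1 [ 0.44407204 -0.1290802   0.088     ]
[0.0571, -0.0005, 0.1667, 0.0003, -0.0, -0.0002]
```

>>> {"api": "drive_tool", "payload": {"series": "0.045 -0.0005 0 0 0 0;0.057 -0.0005 0.04 0 0 0;0.057 -0.0005 0.09 0 0 0;0.057 -0.0005 0.13 0 0 0;0.057 -0.0005 0.155 0 0 0;0.057 -0.0005 0.166 0 0 0;0.057 -0.0005 0.166 0 0 0;0.057 -0.0005 0.166 0 0 0"}}

```text
time: 21.25
position: [0.4386, -0.1163, 0.0862]
orientation: [[0.001, -1.0, 0.002], [-1.0, -0.001, -0.0], [0.0, -0.002, -1.0]]
force: [-1.0, 0.6, 0.6]
gripper_width: 0.0504
grasp_force: 0.0
```

>>> {"api": "drive_tool", "payload": {"series": "0 0 0 0 0 0;0 0 0 0 0 0;0 0 0 0 0 0;0 0 0 0 0 0;0 0 0 0 0 0;0 0 0 0 0 0;0 0 0 0 0 0", "claw": 15}}

```text
time: 21.95
position: [0.4388, -0.1168, 0.0866]
orientation: [[-0.001, -1.0, 0.003], [-1.0, 0.001, -0.0], [0.0, -0.003, -1.0]]
force: [0.3, 1.5, 6.7]
gripper_width: 0.0261
grasp_force: 59.0
```

>>> {"api": "drive_tool", "payload": {"series": "0 0 -0.02 0 0 0;0 0 -0.06 0 0 0;0 0 -0.11 0 0 0;0 0 -0.16 0 0 0;0 0 -0.2 0 0 0;0 0 -0.2 0 0 0;0 0 -0.2 0 0 0"}}

```text
time: 22.65
position: [0.4378, -0.1165, 0.285]
orientation: [[-0.001, -1.0, 0.001], [-1.0, 0.001, 0.001], [-0.001, -0.001, -1.0]]
force: [-0.5, -0.6, -0.8]
gripper_width: 0.0259
grasp_force: 59.5
```

```bash
python3 -c "
from h import *
s=arm.state();print(s['time'],s['position'],s['force'],yaw())
q=np.array([.494,.3648]);print(row([q[0],q[1],.285],-60))"
```

```text
22.65 [ 0.43780796 -0.11649028  0.28498992] [-0.52000069 -0.56115781 -0.78735261] -90.03954080856593
[-0.4813, -0.0559, 0.0006, -0.0002, 0.0001, -0.0834]
```

>>> {"api": "drive_tool", "payload": {"series": "-0.05 -0.006 0 0 0 -0.008;-0.1 -0.012 0 0 0 -0.017;-0.15 -0.017 0 0 0 -0.026;-0.2 -0.023 0 0 0 -0.035;-0.25 -0.029 0 0 0 -0.043;-0.3 -0.035 0 0 0 -0.052;-0.35 -0.041 0 0 0 -0.061;-0.4 -0.046 0 0 0 -0.07;-0.45 -0.052 0 0 0 -0.08;-0.481 -0.056 0 0 0 -0.083;-0.481 -0.056 0 0 0 -0.083;-0.481 -0.056 0 0 0 -0.083"}}

```text
time: 23.85
position: [0.4934, 0.3645, 0.2819]
orientation: [[0.498, -0.867, -0.003], [-0.867, -0.498, -0.003], [0.001, 0.005, -1.0]]
force: [-0.5, -0.7, -1.2]
gripper_width: 0.0265
grasp_force: 59.4
```

```bash
python3 - <<'E'
from h import *
p=pose();print(p[0],yaw())
q=[.494,.3648]
print(row([*q,.13],-60),row([*q,.108],-60))
E
```

```text
[0.49340658 0.36453097 0.28185496] -60.108052708083854
[-0.0001, -0.0013, 0.1519, 0.0007, -0.0002, -0.0003] [-0.0002, -0.0014, 0.1739, 0.0007, -0.0002, -0.0003]
```

>>> {"api": "drive_tool", "payload": {"series": "0 -0.001 0 0 0 0;0 -0.001 0.04 0 0 0;0 -0.001 0.08 0 0 0;0 -0.001 0.12 0 0 0;0 -0.001 0.15 0 0 0;0 -0.001 0.17 0 0 0;0 -0.001 0.175 0 0 0;0 -0.001 0.178 0 0 0;0 -0.001 0.179 0 0 0;0 -0.001 0.179 0 0 0"}}

```text
time: 24.85
position: [0.4954, 0.365, 0.1073]
orientation: [[0.497, -0.867, 0.002], [-0.868, -0.497, 0.002], [-0.001, -0.002, -1.0]]
force: [-0.1, -0.1, -1.1]
gripper_width: 0.0263
grasp_force: 59.6
```

>>> {"api": "drive_tool", "payload": {"series": "0 0 0.001 0 0 0;0 0 0.0025 0 0 0;0 0 0.0035 0 0 0;0 0 0.0035 0 0 0"}}

```text
time: 25.25
position: [0.4954, 0.3652, 0.1045]
orientation: [[0.498, -0.867, 0.002], [-0.867, -0.498, 0.001], [-0.0, -0.003, -1.0]]
force: [-3.2, -1.1, 7.1]
gripper_width: 0.0263
grasp_force: 60.6
```

>>> {"api": "drive_tool", "payload": {"series": "0 0 -0.0005 0 0 0;0 0 -0.0005 0 0 0;0 0 -0.0005 0 0 0;0 0 -0.0005 0 0 0;0 0 -0.02 0 0 0;0 0 -0.06 0 0 0;0 0 -0.11 0 0 0;0 0 -0.16 0 0 0;0 0 -0.19 0 0 0;0 0 -0.19 0 0 0", "claw": 50}}

```text
time: 26.25
position: [0.4961, 0.3652, 0.2987]
orientation: [[0.497, -0.868, 0.007], [-0.868, -0.497, 0.006], [-0.002, -0.009, -1.0]]
force: [-0.8, 0.2, 0.1]
gripper_width: 0.0501
grasp_force: 0.0
```

```bash
python3 - <<'E'
from h import *
p=pose();print(p[0],yaw())
im=arm.snapshot("wrist");cv2.imwrite("pics/w5.png",im[:,:,::-1])
print(row([.617,-.03,.31],-80))
E
```

```text
[0.49611871 0.36516951 0.29872565] -60.181862950393665
[0.4033, 0.091, -0.016, -0.0007, 0.0004, 0.0551]
```

View pics/w5.png

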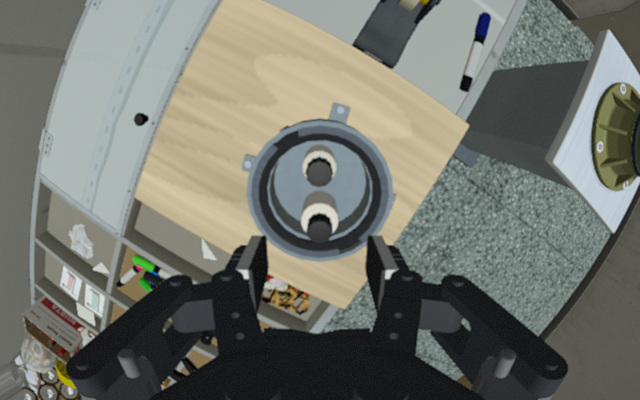

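Both bottles stand upright in the well, with caps at (319,168) and (319,225). Now the lid.

>>> {"api": "drive_tool", "payload": {"series": "0.048 0.011 -0.01 0 0 0.007;0.096 0.022 -0.016 0 0 0.013;0.144 0.033 -0.016 0 0 0.02;0.193 0.043 -0.016 0 0 0.026;0.241 0.054 -0.016 0 0 0.033;0.289 0.065 -0.016 0 0 0.04;0.337 0.076 -0.016 0 0 0.046;0.385 0.087 -0.016 0 0 0.052;0.403 0.091 -0.016 0 0 0.055;0.403 0.091 -0.016 0 0 0.055;0.403 0.091 -0.016 0 0 0.055"}}

```text
time: 27.4
position: [0.6163, -0.0303, 0.3066]
orientation: [[0.174, -0.985, -0.002], [-0.985, -0.174, -0.0], [-0.0, 0.002, -1.0]]
force: [0.6, 0.4, 0.1]
gripper_width: 0.0502
grasp_force: 0.0
```

```bash
python3 - <<'E'
from h import *
p=pose();print(p[0],yaw())
im=arm.snapshot("wrist")
S=arm.silhouettes("lid_grip","wrist");print([(d["score"],d["xy"]) for d in S])
m=(im.max(2)<75).astype(np.uint8);x,y=np.array(proj("wrist",[.617,-.064,.098],p)).astype(int);print(x,y)
n,l,s,c=cv2.connectedComponentsWithStats(m[y-70:y+70,x-40:x+40]);i=1+np.argmax(s[1:,4]);print(s[i])
pts=np.argwhere(l==i)[:,::-1]+[x-40,y-70];W=np.array([atz(ray("wrist",q,p),.098)[:2] for q in pts])
c0=W.mean(0);v=np.linalg.svd(W-c0,full_matrices=False)[2][0];t=(W-c0)@v;w=(W-c0)@[-v[1],v[0]]
print(c0,np.degrees(np.arctan2(v[1],v[0])),np.ptp(t),np.ptp(w),c0+v*(t.max()+t.min())/2)
cv2.imwrite("pics/w6.png",im[:,:,::-1])
E
```

```text
[ 0.61625572 -0.03026134  0.30661188] -79.99365760425489
[(0.51, [318.1, 135.0])]
319 140
[  34   34   15   73 1038]
[ 0.6170438  -0.06458994] 101.15832201007636 0.07932029288001227 0.015746055898113794 [ 0.61703086 -0.06452434]
```

View pics/w6.png

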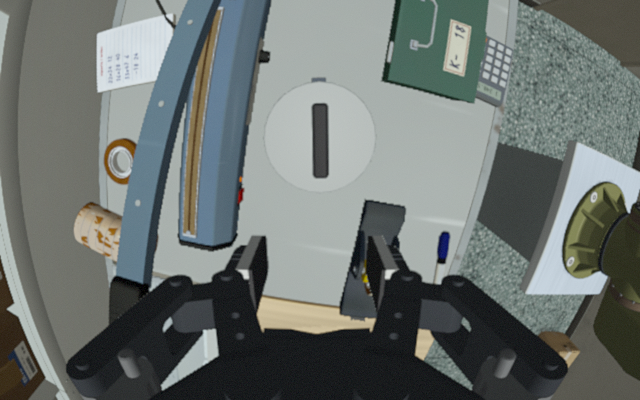

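The lid is where I put it (bar at 320,140).

```bash
python3 -c "
from h import *
print(row([.617,-.0642,.085],-79))"
```

```text
[0.0347, 0.0052, 0.2225, 0.0002, 0.0001, -0.0024]
```

>>> {"api": "drive_tool", "payload": {"series": "0.035 0.005 0 0 0 -0.0024;0.035 0.005 0.05 0 0 -0.0024;0.035 0.005 0.1 0 0 -0.0024;0.035 0.005 0.15 0 0 -0.0024;0.035 0.005 0.19 0 0 -0.0024;0.035 0.005 0.21 0 0 -0.0024;0.035 0.005 0.222 0 0 -0.0024;0.035 0.005 0.222 0 0 -0.0024;0.035 0.005 0.222 0 0 -0.0024"}}

```text
time: 28.4
position: [0.6184, -0.0649, 0.0878]
orientation: [[0.19, -0.982, 0.002], [-0.982, -0.19, -0.0], [0.001, -0.002, -1.0]]
force: [0.7, -0.3, 0.7]
gripper_width: 0.0498
grasp_force: 0.0
```

>>> {"api": "drive_tool", "payload": {"series": "0 0 0 0 0 0;0 0 0 0 0 0;0 0 0 0 0 0;0 0 0 0 0 0;0 0 0 0 0 0;0 0 0 0 0 0;0 0 0 0 0 0;0 0 0 0 0 0", "claw": 5}}

```text
time: 29.2
position: [0.6184, -0.0654, 0.0878]
orientation: [[0.189, -0.982, 0.003], [-0.982, -0.189, 0.0], [0.0, -0.002, -1.0]]
force: [0.1, 2.1, 6.6]
gripper_width: 0.0169
grasp_force: 60.6
```

>>> {"api": "drive_tool", "payload": {"series": "0 0 -0.02 0 0 0;0 0 -0.07 0 0 0;0 0 -0.12 0 0 0;0 0 -0.17 0 0 0;0 0 -0.215 0 0 0;0 0 -0.215 0 0 0;0 0 -0.215 0 0 0"}}

```text
time: 29.9
position: [0.6178, -0.0652, 0.3013]
orientation: [[0.189, -0.982, 0.001], [-0.982, -0.189, 0.001], [-0.001, -0.001, -1.0]]
force: [0.5, -0.6, -4.3]
gripper_width: 0.0171
grasp_force: 59.7
```

```bash
python3 -c "
from h import *
s=arm.state();print(s['time'],s['position'],s['force'],yaw())
print(row([.4776,.3926,.30],-30))"
```

```text
29.9 [ 0.61777998 -0.06519961  0.30133841] [ 0.51810501 -0.59106831 -4.34038368] -79.09575628074397
[-0.476, 0.051, 0.0018, -0.0002, 0.0001, -0.1364]
```

>>> {"api": "drive_tool", "payload": {"series": "-0.048 0.005 0 0 0 -0.013;-0.095 0.01 0 0 0 -0.027;-0.143 0.015 0 0 0 -0.041;-0.19 0.02 0 0 0 -0.055;-0.238 0.025 0 0 0 -0.068;-0.286 0.031 0 0 0 -0.082;-0.333 0.036 0 0 0 -0.095;-0.381 0.041 0 0 0 -0.109;-0.428 0.046 0 0 0 -0.123;-0.476 0.051 0 0 0 -0.1364;-0.476 0.051 0 0 0 -0.1364;-0.476 0.051 0 0 0 -0.1364"}}

```text
time: 31.1
position: [0.4764, 0.3931, 0.2977]
orientation: [[0.867, -0.498, -0.004], [-0.498, -0.867, -0.004], [-0.001, 0.005, -1.0]]
force: [0.5, -0.6, -1.5]
gripper_width: 0.017
grasp_force: 59.6
```

```bash
python3 -c "
from h import *
s=arm.state();print(s['time'],s['position'],s['force'],yaw())
print(row([.479,.392,.185],-30))"
```

```text
31.1 [0.47639532 0.39311648 0.29773041] [ 0.48418104 -0.57037709 -1.5242221 ] -29.880583574347117
[0.0029, -0.0009, 0.1127, 0.0009, 0.0002, 0.0003]
```

>>> {"api": "drive_tool", "payload": {"series": "0.002 -0.001 0 0 0 0;0.002 -0.001 0.04 0 0 0;0.002 -0.001 0.08 0 0 0;0.002 -0.001 0.105 0 0 0;0.002 -0.001 0.115 0 0 0;0.002 -0.001 0.115 0 0 0;0.002 -0.001 0.115 0 0 0"}}

```text
time: 31.8
position: [0.4807, 0.392, 0.1883]
orientation: [[0.866, -0.501, 0.002], [-0.501, -0.866, 0.002], [0.001, -0.002, -1.0]]
force: [-0.5, 0.7, -1.5]
gripper_width: 0.0171
grasp_force: 59.6
```

```bash
python3 -c "
from h import *
s=arm.state();print(s['time'],s['position'],s['force'],s['torque'],yaw())
print(row([.479,.392,.16],-30))"
```

```text
31.8 [0.48067045 0.39197662 0.18826159] [-0.51242502  0.65024762 -1.49982857] [0.05127476 0.00708704 0.00918945] -30.04262789656583
[-0.0015, 0.0009, 0.0283, -0.0004, -0.0002, -0.0001]
```

>>> {"api": "drive_tool", "payload": {"series": "-0.0015 0.001 0 0 0 0;-0.0015 0.001 0.007 0 0 0;-0.0015 0.001 0.014 0 0 0;-0.0015 0.001 0.02 0 0 0;-0.0015 0.001 0.025 0 0 0;-0.0015 0.001 0.025 0 0 0"}}

```text
time: 32.4
position: [0.4802, 0.3913, 0.1645]
orientation: [[0.866, -0.5, 0.006], [-0.5, -0.866, 0.001], [0.005, -0.004, -1.0]]
force: [3.5, -4.5, 8.7]
gripper_width: 0.017
grasp_force: 61.6
```

```bash
python3 -c "
from h import *
s=arm.state();print(s['time'],s['position'],s['force'],s['torque'],yaw())"
```

```text
32.4 [0.48017497 0.39131975 0.16450396] [ 3.52055267 -4.5182348   8.65713547] [-1.33222549 -0.89112009  0.15436801] -30.016482532465314
```

>>> {"api": "drive_tool", "payload": {"series": "0 0 -0.004 0 0 0;0.002 0.001 -0.004 0 0 0;0.002 0.001 -0.002 0 0 0;0.002 0.001 0.001 0 0 0;0.002 0.001 0.003 0 0 0;0.002 0.001 0.003 0 0 0"}}

```text
time: 33.0
position: [0.4811, 0.3902, 0.163]
orientation: [[0.866, -0.5, 0.006], [-0.5, -0.866, 0.002], [0.004, -0.005, -1.0]]
force: [1.5, -3.6, 15.4]
gripper_width: 0.0169
grasp_force: 62.9
```

```bash
python3 -c "
from h import *
s=arm.state();print(s['time'],s['position'],s['force'],s['torque'],yaw())"
```

```text
33.0 [0.48106325 0.39022278 0.16295974] [ 1.46127905 -3.57413059 15.40936535] [-1.18636283  0.3952128   0.11790413] -29.974944200691
```

```bash
python3 - <<'E'
from h import *
im=cv2.imread("pics/w5.png");b=cv2.resize(im[110:270,235:405],None,fx=3.6,fy=3.6,interpolation=cv2.INTER_CUBIC)
p=(np.array([.4961,.3652,.2987]),np.array([[.497,-.868,.007],[-.868,-.497,.006],[-.002,-.009,-1]]))
for dx,r,z,col in((0,.072,.08,(0,0,255)),):
  for t in range(0,360,10):
    u=proj("wrist",[.4785+r*np.cos(np.radians(t)),.392+r*np.sin(np.radians(t)),z],p)
    q=(u-[235,110])*3.6;cv2.circle(b,tuple(q.astype(int)),2,col,-1)
for t in(150,330):
    u=proj("wrist",[.4785+.086*np.cos(np.radians(t)),.392+.086*np.sin(np.radians(t)),.08],p);q=(u-[235,110])*3.6;cv2.circle(b,tuple(q.astype(int)),5,(0,255,0),-1)
cv2.imwrite("pics/w5c.png",b)
E
```

```text
(no output)
```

View pics/w5c.png

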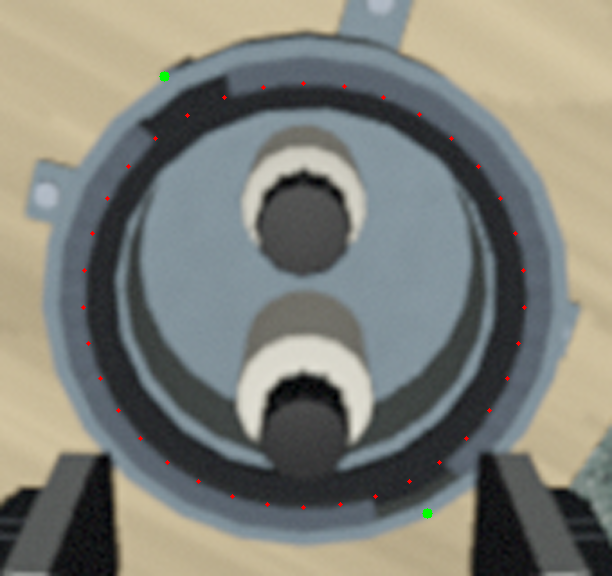

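```bash
python3 - <<'E'
from h import *
im=arm.snapshot("wrist")[:,:,::-1].copy();s=arm.snapshot("scene")[:,:,::-1]
a=cv2.resize(im[20:320,180:460],(560,600),interpolation=cv2.INTER_CUBIC)
b=cv2.resize(s[260:360,170:270],(240,240),interpolation=cv2.INTER_CUBIC)
c=np.zeros((600,800,3),np.uint8);c[:,:560]=a;c[:240,560:]=b
cv2.imwrite("pics/ins.png",c)
E
```

```text
(no output)
```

View pics/ins.png

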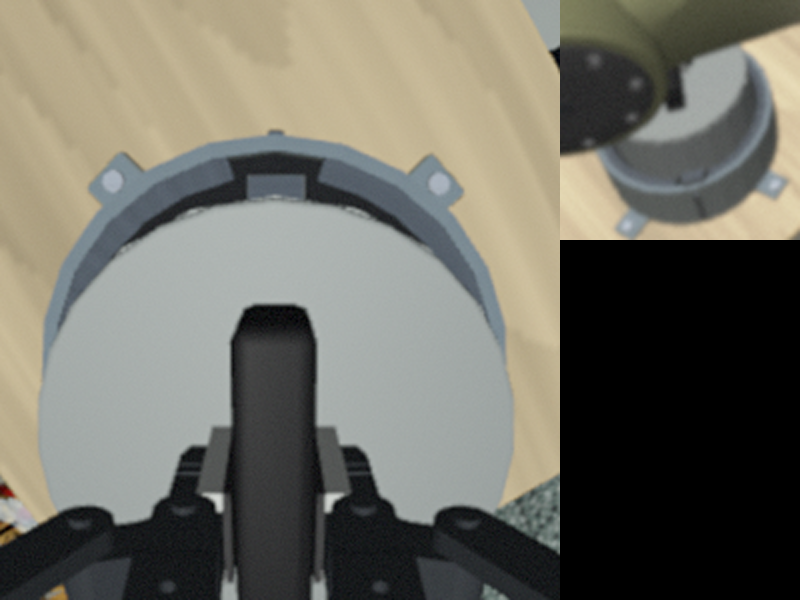

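The near lug (275,187) sits centred in the angle of its slot, but with several mm of radial gap. The lid is too far towards tool −x, so I shift it about 4 mm towards +x.

>>> {"api": "drive_tool", "payload": {"series": "0 0 -0.006 0 0 0;0.004 0 -0.006 0 0 0;0.004 0 -0.004 0 0 0;0.004 0 -0.001 0 0 0;0.004 0 0.001 0 0 0;0.004 0 0.001 0 0 0"}}

```text
time: 33.7
position: [0.4826, 0.3883, 0.1572]
orientation: [[0.866, -0.5, 0.0], [-0.5, -0.866, 0.0], [0.0, -0.0, -1.0]]
force: [-2.2, 0.0, 4.3]
gripper_width: 0.0167
grasp_force: 61.2
```

```bash
python3 -c "
from h import *
s=arm.state();print(s['time'],s['position'],s['force'],s['torque'],yaw())"
```

```text
33.7 [0.48256246 0.38829624 0.15723014] [-2.23286066e+00  1.28850454e-03  4.27554311e+00] [ 0.02293487  0.25323159 -0.02091705] -29.97637416094026
```

Lid has dropped in onto the seal. Press.

>>> {"api": "drive_tool", "payload": {"series": "-0.001 0 0.003 0 0 0;-0.001 0 0.006 0 0 0;-0.001 0 0.008 0 0 0;-0.001 0 0.008 0 0 0;-0.001 0 0.008 0 0 0"}}

```text
time: 34.2
position: [0.482, 0.3888, 0.1507]
orientation: [[0.866, -0.5, 0.002], [-0.5, -0.866, 0.001], [0.001, -0.001, -1.0]]
force: [-2.9, -0.5, 7.9]
gripper_width: 0.017
grasp_force: 61.8
```

```bash
python3 -c "
from h import *
s=arm.state();print(s['time'],s['position'],s['force'],s['torque'],yaw())"
```

```text
34.2 [0.48200375 0.38878623 0.15072387] [-2.94062086 -0.49500788  7.94943998] [-0.50987887  0.61071698 -0.11748951] -29.975449710886426
```

>>> {"api": "drive_tool", "payload": {"series": "0 0 0.001 0 0 0;0 0.0005 0.001 0 0 0.02;-0.0002 0.001 0.001 0 0 0.04;-0.0003 0.0015 0.001 0 0 0.06;-0.0005 0.0019 0.001 0 0 0.08;-0.0008 0.0024 0.001 0 0 0.1;-0.0008 0.0024 0.001 0 0 0.1"}}

```text
time: 34.9
position: [0.4808, 0.3875, 0.1501]
orientation: [[0.404, -0.915, 0.003], [-0.915, -0.404, 0.002], [-0.001, -0.004, -1.0]]
force: [-0.1, 1.8, 7.1]
gripper_width: 0.0171
grasp_force: 67.2
```

```bash
python3 -c "
from h import *
s=arm.state();print(s['time'],s['position'],s['force'],s['torque'],yaw())"
```

```text
34.9 [0.48084161 0.38754577 0.15010542] [-0.13638545  1.76529987  7.05935885] [ 0.13168509  0.04589036 -0.08333712] -66.17537175762604
```

>>> {"api": "drive_tool", "payload": {"series": "0 0.0005 0 0 0 0.02;-0.0002 0.001 0 0 0 0.04;-0.0003 0.0015 0 0 0 0.06;-0.0005 0.0019 0 0 0 0.08;-0.0008 0.0024 0 0 0 0.1;-0.001 0.0027 0 0 0 0.115;-0.001 0.0027 0 0 0 0.122;-0.001 0.0027 0 0 0 0.122;-0.001 0.0027 0 0 0 0.122"}}

```text
time: 35.8
position: [0.4785, 0.3874, 0.1504]
orientation: [[-0.34, -0.94, 0.004], [-0.94, 0.34, 0.002], [-0.004, -0.003, -1.0]]
force: [3.7, 1.8, 8.1]
gripper_width: 0.0171
grasp_force: 67.2
```

```bash
python3 -c "
from h import *
s=arm.state();print(s['time'],s['position'],s['force'],s['torque'],yaw())"
```

```text
35.8 [0.47850548 0.38737736 0.15036886] [3.66194713 1.84393261 8.07678615] [ 0.13551381 -0.99334878  0.13254046] -109.90201472156721
```

>>> {"api": "drive_tool", "payload": {"series": "0 0 0 0 0 0.003;0 0 0 0 0 0.005;0 0 0 0 0 0.005"}}

```text
time: 36.1
position: [0.4787, 0.3871, 0.1503]
orientation: [[-0.37, -0.929, 0.005], [-0.929, 0.37, 0.002], [-0.003, -0.004, -1.0]]
force: [4.4, 0.1, 6.0]
gripper_width: 0.0169
grasp_force: 67.2
```

```bash
python3 -c "
from h import *
s=arm.state();print(s['time'],s['position'],s['force'],s['torque'],yaw())"
```

```text
36.1 [0.47865154 0.38713919 0.15031824] [4.40128068 0.05995575 5.97523577] [-0.11529465 -1.26977927  0.23674998] -111.70841010163205
```

>>> {"api": "drive_tool", "payload": {"series": "0 0 -0.002 0 0 0;0 0 -0.004 0 0 0;0 0 -0.007 0 0 0;0 0 -0.007 0 0 0"}}

```text
time: 36.5
position: [0.4778, 0.3875, 0.154]
orientation: [[-0.37, -0.929, 0.001], [-0.929, 0.37, 0.001], [-0.002, -0.001, -1.0]]
force: [9.7, 4.4, -3.3]
gripper_width: 0.0172
grasp_force: 65.8
```

Resisted from above: the lid is locked in the pocket. Release it.

>>> {"api": "drive_tool", "payload": {"series": "0 0 0.003 0 0 0;0 0 0.003 0 0 0;0 0 0.003 0 0 0;0 0 0.003 0 0 0;0 0 0.003 0 0 0;0 0 0.003 0 0 0", "claw": 50}}

```text
time: 37.1
position: [0.4769, 0.3868, 0.1523]
orientation: [[-0.37, -0.929, -0.0], [-0.929, 0.37, 0.0], [-0.0, 0.0, -1.0]]
force: [0.3, -0.1, 0.1]
gripper_width: 0.0499
grasp_force: 0.0
```

>>> {"api": "drive_tool", "payload": {"series": "0 0 -0.03 0 0 0;0 0 -0.07 0 0 0;0 0 -0.11 0 0 0;0 0 -0.15 0 0 0;0 0 -0.15 0 0 0;0 0 -0.15 0 0 0"}}

```text
time: 37.7
position: [0.4771, 0.3871, 0.3034]
orientation: [[-0.37, -0.929, 0.001], [-0.929, 0.37, 0.002], [-0.003, -0.0, -1.0]]
force: [-0.1, -0.0, -1.3]
gripper_width: 0.0499
grasp_force: 0.0
```

```bash
python3 - <<'E'
from h import *
p=pose();print(p[0],yaw(),arm.state()["time"])
im=arm.snapshot("wrist");z=.165
x,y=np.array(proj("wrist",[.4785,.392,z],p)).astype(int);m=(im.max(2)<75).astype(np.uint8)
n,l,s,c=cv2.connectedComponentsWithStats(m[y-60:y+52,x-30:x+30]);i=1+np.argmax(s[1:,4]);print(s[i])
pts=np.argwhere(l==i)[:,::-1]+[x-30,y-60];W=np.array([atz(ray("wrist",q,p),z)[:2] for q in pts])
c0=W.mean(0);v=np.linalg.svd(W-c0,full_matrices=False)[2][0];t=(W-c0)@v
print(c0,np.degrees(np.arctan2(v[1],v[0]))%180,np.ptp(t),c0+v*(t.max()+t.min())/2)
cv2.imwrite("pics/w7.png",im[:,:,::-1])
E
```

```text
[0.47708164 0.38714364 0.30342303] -111.7063985794392 37.7
[  21    7   19   92 1626]
[0.47651415 0.38580566] 68.27706295424835 0.0837819534536375 [0.47692081 0.38682635]
```

View pics/w7.png

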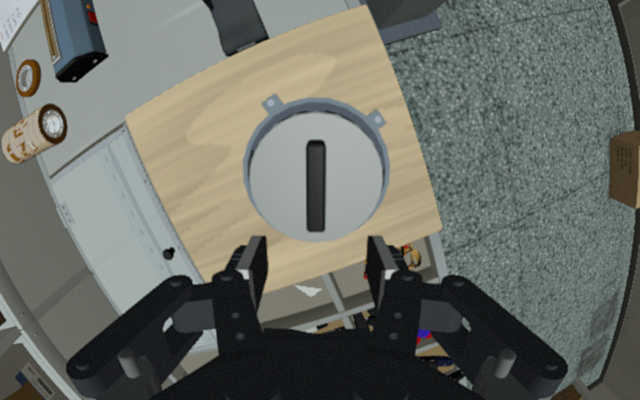

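The lid is locked looking, with its bar at (316,187). I check its centring against the canister's feet in this picture and the first one.

```bash
python3 - <<'E'
from h import *
c,s=np.cos(np.radians(-109.04)),np.sin(np.radians(-109.04))
P1=(np.array([.4792,.39104,.30105]),np.array([[-.326,-.945,.002],[-.945,.326,.001],[-.001,-.001,-1]]));P7=pose()
for f,P in(("w1",P1),("w7",P7)):
    im=cv2.imread(f"pics/{f}.png");g=cv2.cvtColor(im,cv2.COLOR_BGR2GRAY)
    out=[]
    for x,y in((272,100),(378,119)):
        r=g[y-12:y+13,x-12:x+13].astype(float);hsv=cv2.cvtColor(im[y-12:y+13,x-12:x+13],cv2.COLOR_BGR2HSV)
        m=(hsv[:,:,1]<60)&(r>150);n,l,st,ce=cv2.connectedComponentsWithStats(m.astype(np.uint8))
        i=1+np.argmin([np.hypot(*(ce[k]-12))-st[k,4]*.2 for k in range(1,n)]);u=ce[i]+[x-12,y-12]
        out.append(atz(ray("wrist",u,P),.02)[:2]);print(f,u,st[i,4],out[-1])
    im[im[:,:,2].astype(int)>im[:,:,1].astype(int)+60]=20
    x,y=np.array(proj("wrist",[.4785,.39,.165],P)).astype(int)
    m=(im.max(2)<75).astype(np.uint8);n,l,st,ce=cv2.connectedComponentsWithStats(m[y-60:y+48,x-25:x+25]);i=1+np.argmax(st[1:,4])
    pts=np.argwhere(l==i)[:,::-1]+[x-25,y-60];W=np.array([atz(ray("wrist",q,P),.165)[:2] for q in pts])
    v=np.linalg.svd(W-W.mean(0),full_matrices=False)[2][0];t=(W-W.mean(0))@v;b=W.mean(0)+v*(t.max()+t.min())/2
    print(f,"bar",b,np.ptp(t),st[i],"rel feet",b-np.mean(out,0))
E
```

```text
w1 [273.24324324  97.24324324] 37 [0.50449707 0.29362562]
w1 [380.61764706 119.38235294] 34 [0.38049616 0.3664436 ]Traceback (most recent call last):
  File "<stdin>", line 15, in <module>
  File "h.py", line 4, in ray
    k=arm.calibration(c);x=(np.array(uv,float)-[k["cx"],k["cy"]])/k["fx"]
ValueError: time passes only in moves, steps and waits
```

```bash
sed -i 's/^def ray/import functools\n@functools.lru_cache(None)\ndef cal(c): return arm.calibration(c)\ndef ray/; s/k=arm.calibration(c)/k=cal(c)/' h.py
python3 - <<'E'
from h import *
P=pose();im=cv2.imread("pics/w7.png");g=cv2.cvtColor(im,cv2.COLOR_BGR2GRAY);o=[]
for x,y in((271,102),(377,119)):
    r=g[y-12:y+13,x-12:x+13].astype(float);hsv=cv2.cvtColor(im[y-12:y+13,x-12:x+13],cv2.COLOR_BGR2HSV)
    m=(hsv[:,:,1]<60)&(r>150);n,l,st,ce=cv2.connectedComponentsWithStats(m.astype(np.uint8))
    i=1+np.argmin([np.hypot(*(ce[k]-12))-st[k,4]*.2 for k in range(1,n)]);u=ce[i]+[x-12,y-12]
    o.append(atz(ray("wrist",u,P),.02)[:2]);print(u,st[i,4],o[-1])
a,b=o;d=a-b;print(np.linalg.norm(d),(a+b)/2+np.array([-d[1],d[0]])/2, P[0])
E
```

```text
[270.1025641  102.28205128] 39 [0.50311597 0.29271474]
[377.45945946 119.08108108] 37 [0.37992546 0.36504163]
0.1428533615079573 [0.47768417 0.39047344] [0.47676434 0.38693261 0.3016834 ]
```

The lid is about 3.8 mm off-axis along the bar. That is within tolerance, but I recentre it with a gentle 3 mm nudge.

>>> {"api": "drive_tool", "payload": {"series": "0 0 0.04 0 0 0;0 0 0.09 0 0 0;0 0 0.13 0 0 0;0 0 0.147 0 0 0;0 0 0.147 0 0 0;0 0 0.147 0 0 0"}}

```text
time: 38.35
position: [0.4771, 0.3866, 0.1552]
orientation: [[-0.37, -0.929, -0.0], [-0.929, 0.37, -0.001], [0.001, -0.0, -1.0]]
force: [0.5, 0.7, 1.1]
gripper_width: 0.0499
grasp_force: 0.0
```

>>> {"api": "drive_tool", "payload": {"series": "0 0 0 0 0 0;0 0 0 0 0 0;0 0 0 0 0 0;0 0 0 0 0 0;0 0 0 0 0 0;0 0 0 0 0 0;-0.001 0 0 0 0 0;-0.002 0 0 0 0 0;-0.003 0 0 0 0 0;-0.003 0 0 0 0 0", "claw": 5}}

```text
time: 39.35
position: [0.478, 0.3893, 0.155]
orientation: [[-0.37, -0.929, -0.001], [-0.929, 0.37, -0.001], [0.001, 0.0, -1.0]]
force: [-1.1, -4.2, 5.1]
gripper_width: 0.0168
grasp_force: 60.8
```

```bash
python3 -c "
from h import *
s=arm.state();print(s['time'],s['position'],s['force'],s['torque'],yaw())"
```

```text
39.35 [0.47802999 0.38928648 0.15502855] [-1.12872034 -4.15114783  5.09640169] [-1.12289902  0.23844228 -0.05004747] -111.72032756781985
```

>>> {"api": "drive_tool", "payload": {"series": "0 0 0 0 0 0;0 0 0 0 0 0;0 0 0 0 0 0;0 0 0 0 0 0;0 0 0 0 0 0", "claw": 50}}

```text
time: 39.85
position: [0.478, 0.3897, 0.1549]
orientation: [[-0.37, -0.929, -0.0], [-0.929, 0.37, -0.0], [0.0, 0.0, -1.0]]
force: [-0.4, -0.4, 0.5]
gripper_width: 0.05
grasp_force: 0.0
```

>>> {"api": "drive_tool", "payload": {"series": "0 0 -0.03 0 0 0;0 0 -0.07 0 0 0;0 0 -0.11 0 0 0;0 0 -0.15 0 0 0;0 0 -0.15 0 0 0;0 0 -0.15 0 0 0;0 0 -0.15 0 0 0"}}

```text
time: 40.55
position: [0.4778, 0.3896, 0.3037]
orientation: [[-0.37, -0.929, -0.002], [-0.929, 0.37, -0.001], [0.002, 0.001, -1.0]]
force: [0.6, -0.3, -0.4]
gripper_width: 0.05
grasp_force: 0.0
```

```bash
python3 - <<'E'
from h import *
P=pose();img=arm.snapshot("wrist")[:,:,::-1];cv2.imwrite("pics/w8.png",img);im=img.copy();g=cv2.cvtColor(im,cv2.COLOR_BGR2GRAY);o=[]
u0=[proj("wrist",q,P) for q in([.5037,.2933,.02],[.3802,.3658,.02])]
for x,y in np.array(u0).astype(int):
    r=g[y-12:y+13,x-12:x+13].astype(float);hsv=cv2.cvtColor(im[y-12:y+13,x-12:x+13],cv2.COLOR_BGR2HSV)
    m=(hsv[:,:,1]<60)&(r>150);n,l,st,ce=cv2.connectedComponentsWithStats(m.astype(np.uint8))
    i=1+np.argmin([np.hypot(*(ce[k]-12))-st[k,4]*.2 for k in range(1,n)]);o.append(atz(ray("wrist",ce[i]+[x-12,y-12],P),.02)[:2]);print(st[i,4])
a,b=o;d=a-b;C=(a+b)/2+np.array([-d[1],d[0]])/2;print("can",C)
z=.165;x,y=np.array(proj("wrist",[.478,.389,z],P)).astype(int);m=(im.max(2)<75).astype(np.uint8)
n,l,s,c=cv2.connectedComponentsWithStats(m[y-60:y+52,x-30:x+30]);i=1+np.argmax(s[1:,4])
W=np.array([atz(ray("wrist",q+[x-30,y-60],P),z)[:2] for q in np.argwhere(l==i)[:,::-1]])
v=np.linalg.svd(W-W.mean(0),full_matrices=False)[2][0];t=(W-W.mean(0))@v
B=W.mean(0)+v*(t.max()+t.min())/2;print("bar",B,np.ptp(t),np.degrees(np.arctan2(v[1],v[0]))%180,B-C)
sc=arm.snapshot("scene")[:,:,::-1];cv2.imwrite("pics/sc2.png",cv2.resize(sc[170:380,150:430],None,fx=2.8,fy=2.8,interpolation=cv2.INTER_CUBIC))
E
```

```text
36
38
can [0.47868312 0.39186176]
bar [0.4771143  0.38937525] 0.08297034202801296 68.0477611999169 [-0.00156882 -0.00248651]
```

View pics/sc2.png

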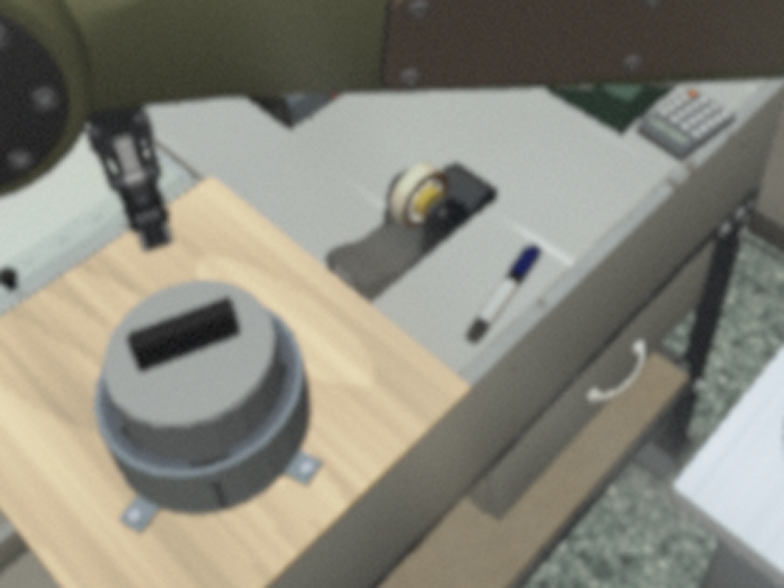

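The lid sits level and locked, its bar at (185,335) in the crop, and it is within 3 mm of the axis. The gripper is clear and the marker and calculator have not moved, so I hand in.

```bash
python3 -c "
from cell import arm
print(arm.sign_off())"
```

```text
the job is handed in; nothing more can be done
None
```

I put both bottles on the bench upright in the canister, locked the lid back on (about 3 mm off the axis by camera) and handed the job in at about 41 s; no verdict came back.

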